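Hold a sample slide flush on a tilted analyser face

TASK

Take the sample slide lying on the desk by its upright grip, tilt it to match the sloping measuring face of the bench analyser, and set its flat underside flush on that face, centred over the round window with the slide's long side running up the slope. Press gently until the sprung face has gone in about half-way (neither barely touching nor bottomed), and finish still gripping the slide and holding it pressed there, not letting go. Do not shift the head's tilt, and leave the other things on the table where they are.

Things in the scene. Friction and masses are not known exactly. Their poses are not given: they have to be found in the camera images.
- slide: the sample slide: a plain aluminium plate 76 (x) x 50 (y) x 4 (z) mm, lying flat, about 55 to 100 g, with a black upright grip rib on its middle, 36 mm long (along x), 12 mm thick (y), its top 44 mm above the plate's underside. Origin: centre of the flat underside; x along the 76 mm side, z up out of the ribbed side. Which end of x points up the slope does not matter
- slide_grip (a point): centre of the slide's grip rib, 28 mm above the underside (16 mm below the rib's top); axes as the slide's; grip the rib across its 12 mm thickness (y)
- analyser: the bench analyser, fixed to the table: a grey base 150 (x) x 132 (y) x 12 mm with two cheeks (outer faces 118 mm apart, lock knobs out to 138 mm) whose rounded tops reach 75 mm, and a head tilting between them. Origin: on the table under the tilt axis; the axis is along y, 62 mm up; -x is the front towards which the face slopes down, z up. A low black housing 38 mm high stands on the rear of the base
- window (a point): centre of the round window (30 mm wide) on the outer surface of the measuring face, a flat aluminium plate 96 (x, up the slope) x 80 (y) mm, proud of the black head shell by 13 mm. Axes: x up the slope, z out of the face along its normal. At rest it lies 24 mm from the tilt axis along z. It moves in along -z with the face
- head (a joint): tilt of the head, rad: 0 = face level, greater = face sloping down more steeply to the front (-x of the analyser); starts between 0.2 and 0.4 and is held by stiff friction (1.5 N m): it is not to be shifted
- face (a joint): how far the measuring face is pushed in along its normal, m: 0 at rest, stop at 0.010; spring 1.6 N at first, plus 0.8 N per mm
- head_rear (a point): middle of the upper rear edge of the head shell, 53 mm from the tilt axis; stays put as long as the tilt is not shifted
- dish: shallow round glass dish with a coin in it, 68 mm wide, 13 mm high, loose, to be left alone; origin: centre of its underside
- loupe: black eye loupe, 41 mm wide, 30 mm high, loose, to be left alone; origin: centre of its underside
- slips: banded stack of paper slips, 51x73x16 mm, loose, to be left alone; origin: centre of its underside
- carton: small carton, 55x90x36 mm, loose, to be left alone; origin: centre of its underside
- tape: roll of tape lying flat, 109 mm wide, 48 mm high, loose, to be left alone; origin: centre of its underside
- usb: USB stick, 18x52x9 mm, loose, to be left alone; origin: centre of its underside
Things that resemble listed ones, but are neither listed nor needed, are in the scene too. Of the things that look like the slide, take the one that is farthest from the robot's base at the start.

How it is judged (in metres and radians):
On the way, in this order (a step that is already met when the one before it is completed fails the run):
1. the slide is gripped and lifted clear of the desk (contact force between the fingers and slide above 1 N and height (world z) of slide_grip above 0.06 m), for 0.1 s.
2. the slide meets the measuring face (contact force between the fingers and slide above 1 N and contact force between slide and analyser above 0.5 N and distance between slide and window below 0.03 m), for 0.1 s.
At the end, for the whole second after the job is handed in: fingers hold the slide (over 1 N); underside flush on the face (0.06 rad, 2 mm), centred on the window within 10 mm each way, long side within 0.15 rad of the slope line, ribbed side out; pressing with over 1.5 N, face 2 to 9 mm in; all still (contact force between the fingers and slide above 1 N and angle between the z axis of slide and the z axis of window, either way round below 0.06 rad and z of slide in the frame of window between -0.002 and 0.002 m and x of slide in the frame of window between -0.01 and 0.01 m and y of slide in the frame of window between -0.01 and 0.01 m and angle between the x axis of slide and the x axis of window, either way round below 0.15 rad and angle between slide's own z axis and vertical below 1.2 rad and contact force between slide and analyser above 1.5 N and value of joint face between 0.002 and 0.009 m and linear speed of slide below 0.02 m/s); the arm keeps its last pose, push and grip.
It fails at once if the head's tilt was shifted (rear edge moved over 4 mm) (distance of head_rear from where it was at the start of the episode above 0.004 m).
It fails at once if the slide was pressed on the analyser with over 25 N (contact force between slide and analyser above 25 N).
It fails at once if a bystander was moved over 25 mm (distance of any of dish, loupe, slips, carton, tape, usb from where it was at the start of the episode above 0.025 m).
It also fails if it takes over 40 s, if anything falls off the work surface, if the arm or the gripper's body presses on something with over 40 N, if the wrist force passes 120 N, or if a joint passes its speed limit or range.

ROBOT

A 7-joint arm with a two-finger parallel gripper is mounted at the origin on a cart in front of the work surface, level with it; the furniture and walls round the work are solid. World frame = base frame: x ahead of the robot, y to its left, z up, the work surface at z = 0. Lengths are in mm, angles in rad, forces in N, time in s.
With the tool pointing down it reaches from about 425 to 1025 mm from the base axis. Payload 3.6 kg.
Tool frame: the origin (TCP) lies at the very end of the fingers, on their centre line; the grasp point (between the pads) lies 19 mm behind it; z points along the fingers, y is the line along which they close (so a half turn about z gives the same grasp; the last joint's range is limited). The gripper opens to 85 mm and grips with 20 to 120 N. Pads are 22 mm wide; open, the fingers measure 114 mm over their backs; the gripper's body (76 mm by 85 mm) begins 54 mm behind the grasp point. The pads swing forward as they close: fully open they stand 13 mm farther back than shut.
Start: joints at [1.115, 0.591, 0.048, 1.609, -0.033, 0.943, -0.034], TCP at [257.299, -677.81, 231.302] pointing down, gripper open.
Joint ranges: [-2.69, 2.69], [-0.47, 2.24], [-1.27, 1.36], [0.19, 2.51], [-1.53, 4.68], [0.08, 2.07], [-3.09, 3.09]. Speed limits (rad/s): [2.57, 2.57, 3.14, 3.14, 3.14, 3.14, 3.14].

INTERFACE

Orientations are given as [roll, pitch, yaw] about the fixed x, y, z axes, in that order (R = Rz(yaw) Ry(pitch) Rx(roll)).
In Python, from cell import monitor, viewer, job gives the robot as it stands.
- The arm moves only by the tool servo_tool, never from a script. Its argument "series" is a list of rows, each a list of 7 numbers: the shift along the tool's x, y, z in cm, then the turn, a rotation vector about the tool's x, y, z in rad, then the opening, from 0 (shut) to 1 (fully open). A call has 1 to 20 rows; each row shifts and turns the commanded pose from where the row before left it, along the tool's axes as they then stand; what a row does not reach is not made up. A row lasts 1/12 s, in which the tool goes at most 41.7 mm and 7.16 degrees, less where a joint would pass 70% of its speed; a pose out of reach is approached as far as the arm can. A call is refused whole if a number of a shift passes 4.17 or a number of a turn 0.125, either way. A call with a gripper value outside its range is refused whole. The fingers move at their own pace and stop on an object; "grip_force" is the grip in N (left out, the last holds). Time passes only in rows, so rows that do not move let the fingers close. It gives the time, the measured TCP pose, the force, the opening and the grip force at its end, in the units of the state.
- monitor.read_state(): the state, without advancing time (a new reading comes with each control period).
- viewer.get_image(name): name is "side" or "top" or "wrist"; returns a dict with "img" (400x640x3 uint8, red, green, blue), "fx", "fy", "cx", "cy" (pixels), "distortion" ([k1, k2, p1, p2, k3] as OpenCV has them; the pictures are not rectified), "R" (3x3) and "t" (3): a world point X has camera coordinates R X + t. Camera axes: x right, y down, z forward; pixel columns grow to the right and rows downward; lengths in mm; the calibration is good to about 2 mm. A picture is of the moment at which its call begins. There is no depth.
- job.hand_in(): hands the job in; it is judged then, once.
The state is a dict: "clock": time; "qpos": joint angles; "joint_vel": joint speeds; "tau": joint torques, N m; "ee_pos": TCP position; "tool_rot": TCP orientation; "force": force on the tool from outside, world axes, zero at the start; "ft_torque": the same for the moment, N m; "finger_gap": opening from 0.0 (shut) to 1.0 (fully open); "grasp_force": force on a finger pad.
Only numpy, scipy, OpenCV 4.12 (cv2) and the standard library are available. Lean on these libraries where they do the work, as an engineer would, in place of code of your own. Each camera call takes 0.05 s, during which the arm holds its last target. There are 200 camera calls.

## Working session

There is one attempt and no reset: what is moved stays moved. The work goes in short steps, Python scripts to look and compute and a tool call to move; the robot and the scene stay as the last step left them, time stands still between calls to the robot, and variables do not carry over. Pictures are saved under pics/ and viewed, at most 10 in all, crops included, and the job is handed in when it is done.

Besides the shell and the picture viewer there is one more tool, called after "Call:" as a command line: name --pt "numbers of a row" for each row, then --argument value for the rest. servo_tool: Moves the arm, as the interface text tells. Its arguments: {"type":"object","properties":{"series":{"type":"array"},"grip_force":{"type":"number"}},"required":["series"]}

```bash
mkdir -p pics; ls
cat > h.py <<'E'
import numpy as np, cv2, pickle
from scipy.spatial.transform import Rotation as Ro
def K(c): return np.array([[c['fx'],0,c['cx']],[0,c['fy'],c['cy']],[0,0,1]],float)
def ray(c,px):
    u=cv2.undistortPoints(np.array(px,float).reshape(-1,1,2),K(c),np.array(c['distortion'],float)).reshape(-1,2)
    d=np.c_[u,np.ones(len(u))]@np.array(c['R']); o=-np.array(c['R']).T@np.array(c['t'])
    return o,d/np.linalg.norm(d,axis=1)[:,None]
def onz(c,px,z):
    o,d=ray(c,px); return o+d*((z-o[2])/d[:,2])[:,None]
def proj(c,X):
    rv=cv2.Rodrigues(np.array(c['R'],float))[0]
    return cv2.projectPoints(np.array(X,float).reshape(-1,1,3),rv,np.array(c['t'],float),K(c),np.array(c['distortion'],float))[0].reshape(-1,2)
def tri(cs,pxs):
    A=np.zeros((3,3));b=np.zeros(3)
    for c,p in zip(cs,pxs):
        o,d=ray(c,[p]);P=np.eye(3)-np.outer(d[0],d[0]);A+=P;b+=P@o
    return np.linalg.solve(A,b)
E
python3 - <<'E'
from cell import monitor,viewer
import pickle,cv2,numpy as np
print(monitor.read_state())
for n in('top','side','wrist'):
    c=viewer.get_image(n);pickle.dump(c,open(n+'.pkl','wb'))
    cv2.imwrite(f'pics/{n}0.png',c['img'][:,:,::-1])
    print(n,c['fx'],-np.array(c['R']).T@np.array(c['t']),np.array(c['R'])[2])
E
```

```text
pics
{'clock': 0.0, 'qpos': array([ 1.11450232,  0.59209837,  0.04829798,  1.60981494, -0.03331701,
        0.94267355, -0.03366156]), 'joint_vel': array([-5.80909415e-04, -1.00564347e-04,  8.11242748e-04,  8.86296837e-06,
       -7.31627650e-04, -2.24516467e-03, -1.44127890e-03]), 'tau': array([ 5.24808092e-04, -5.48683691e+01,  1.54653713e+00, -1.98119599e+01,
        9.51223774e-03,  8.65941925e-03, -1.65998383e-06]), 'ee_pos': array([ 257.01775835, -677.04532485,  230.15860173]), 'tool_rot': array([-3.13940611e+00,  1.08495680e-04,  3.62904846e-01]), 'force': array([ 0.15698067, -0.07857226, -0.12998214]), 'ft_torque': array([ 0.01023108,  0.01797379, -0.00748894]), 'grasp_force': 0.0, 'finger_gap': 1.0012888762065812}
top 362.71175978176507 [449.55553227  20.82872952 968.38420642] [ 1.52145366e-01  9.83376357e-04 -9.88357638e-01]
side 377.5057944868942 [544.97848952 968.02481082 627.47719032] [ 0.04696494 -0.86158136 -0.50544223]
wrist 308.57732394494525 [ 322.82490093 -652.30933367  373.4224601 ] [-0.25224722 -0.09218143 -0.96326213]
```

View pics/top0.png

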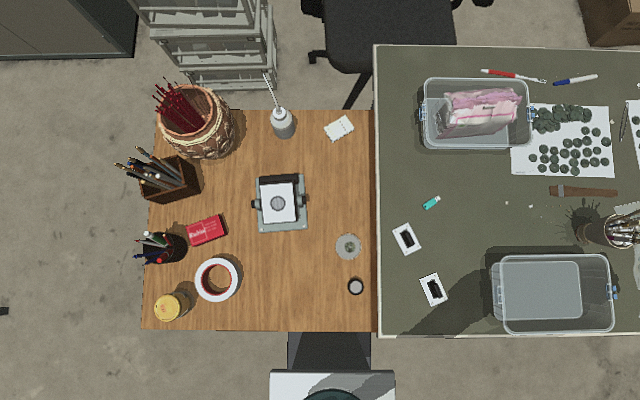

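View pics/side0.png

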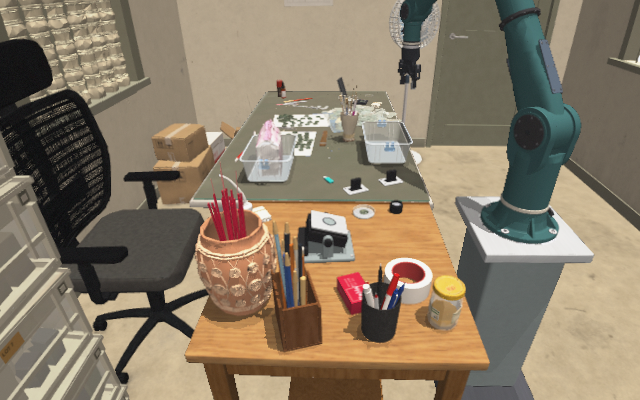

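The top view shows two slide lookalikes at px (407,239) and (433,289). The analyser is at (279,203), with its face white and its black housing on the far side. In the side view the slides are at (355,186) and (391,178), and the face is near (328,224).

Run:
```python
from h import *
t=pickle.load(open('top.pkl','rb'));s=pickle.load(open('side.pkl','rb'))
def blobs(c,lo,x0,x1,y0,y1):
    im=c['img'].astype(int); m=((im.min(2)>lo)&(im.max(2)-im.min(2)<30)).astype(np.uint8)
    w=np.zeros_like(m);w[y0:y1,x0:x1]=m[y0:y1,x0:x1]
    for k in cv2.findContours(w,cv2.RETR_EXTERNAL,cv2.CHAIN_APPROX_NONE)[0]:
        if cv2.contourArea(k)>80: yield k[:,0]
for z in (4,):
  for k in blobs(t,170,385,455,215,312):
    h=onz(t,k,z)[:,:2].astype(np.float32); r=cv2.minAreaRect(h);print('slide',r,np.hypot(*r[0]))
    kk=k.astype(np.float32);print(cv2.minAreaRect(kk))
for k in blobs(t,170,250,310,170,235):
    print('face top',cv2.approxPolyDP(k,4,True).reshape(-1,2).tolist(),cv2.contourArea(k),k.mean(0))
for k in blobs(s,150,295,360,205,265):
    print('face side',cv2.approxPolyDP(k,3,True).reshape(-1,2).tolist(),cv2.contourArea(k))
a=cv2.resize(t['img'][165:240,240:320],None,fx=5,fy=5,interpolation=3)
b=cv2.resize(s['img'][200:270,290:370],None,fx=5,fy=5,interpolation=3)
d=cv2.resize(t['img'][215:255,385:465],None,fx=5,fy=5,interpolation=3); e=cv2.resize(s['img'][165:200,335:415],None,fx=5,fy=5,interpolation=3)
cv2.imwrite('pics/c1.png',np.hstack([np.vstack([a,d]),np.vstack([b,e,np.zeros((a.shape[0]+d.shape[0]-b.shape[0]-e.shape[0],400,3),np.uint8)])])[:,:,::-1])
```

```text
slide ((356.9664611816406, -263.80975341796875), (75.6251220703125, 49.12181854248047), 22.640316009521484) 443.87007153782423
((433.2177734375, 289.1009521484375), (29.864587783813477, 18.580638885498047), 66.50143432617188)
slide ((487.65966796875, -196.03384399414062), (73.70418548583984, 49.356285095214844), 26.049732208251953) 525.586548300573
((406.1000671386719, 238.6999969482422), (28.174455642700195, 18.335756301879883), 63.43495178222656)
face top [[291, 183], [260, 186], [264, 222], [295, 219]] 1132.0 [277.52985075 202.61940299]
face side [[311, 211], [312, 227], [348, 234], [344, 252], [328, 259], [353, 258], [344, 218]] 752.5
```

View pics/c1.png

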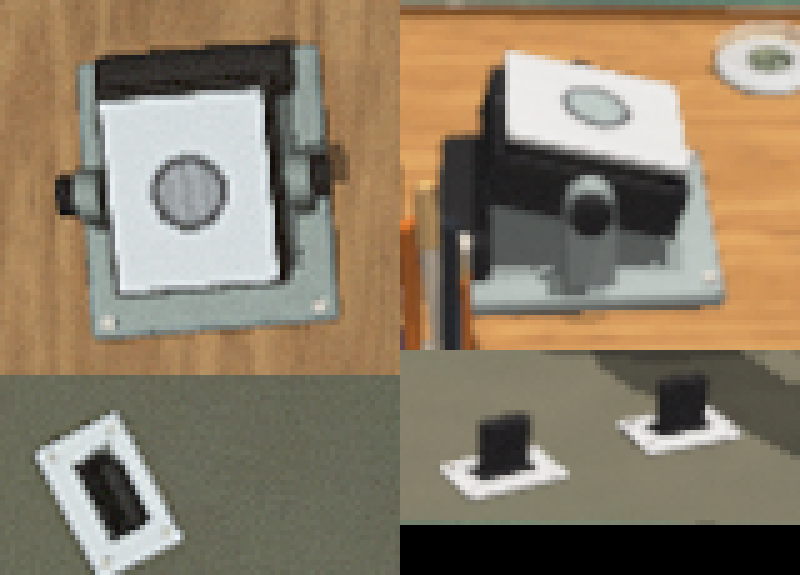

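The crop shows the face plate, a clear window ring in both views, and slide A, the farther one at 526 mm. Its long side lies about 26° from world x, with the rib along it.

Run:
```python
from h import *
t=pickle.load(open('top.pkl','rb'));s=pickle.load(open('side.pkl','rb'))
f=lambda x,y,X,Y:(x+(X+.5)/5-.5,y+(Y+.5)/5-.5)
T=[(100,103),(265,90),(278,280),(120,293),(189,192)]
S=[(106,137),(106,51),(282,85),(288,167),(197,107)]
T=np.array([f(240,165,*p) for p in T],np.float32);S=np.array([f(290,200,*p) for p in S],np.float32)
for c,P in((t,T),(s,S)):
    g=cv2.cvtColor(c['img'],cv2.COLOR_RGB2GRAY)
    q=cv2.cornerSubPix(g,P[:4].reshape(-1,1,2).copy(),(3,3),(-1,-1),(3,50,.01)).reshape(-1,2)
    print(np.abs(q-P[:4]).max(1)); P[:4]=np.where(np.abs(q-P[:4]).max(1)[:,None]<1.2,q,P[:4])
X=np.array([tri((t,s),(a,b)) for a,b in zip(T,S)]);print(X.round(1))
print('resid',[np.abs(proj(t,X)-T).max().round(2),np.abs(proj(s,X)-S).max().round(2)])
c=X[:4].mean(0);print('c',c,'sides',[np.linalg.norm(X[i]-X[(i+1)%4]).round(1) for i in range(4)])
u=(X[0]+X[1]-X[2]-X[3]);u/=np.linalg.norm(u);v=(X[0]+X[3]-X[1]-X[2]);v/=np.linalg.norm(v);n=np.cross(u,v);n/=np.linalg.norm(n)
print('u',u,'n',n,'tilt from u',np.arcsin(u[2]),'tilt n',np.arccos(n[2]),'yaw',np.arctan2(u[1],u[0]),np.arctan2(-v[0],v[1]))
for th in(.2,.25,.3,.35,.4): print(th,'window z must be',62+24*np.cos(th))
# slide: rib top centre check
for nm,px in(('top rib top approx',(385+(112+.5)/5-.5,215+(490-375)/5-.5)),):print(nm,onz(t,[px],44))
print(onz(t,[(348,246),(356,286),(431,203)],5).round())
```

```text
[0.85672    1.2180481  0.2593689  0.19256592]
[0.37701416 2.0903473  1.5523987  1.01828   ]
[[613.3 182.2  95.4]
 [619.7  99.2  95.7]
 [526.3  92.6  71.2]
 [523.5 172.   68.6]
 [570.1 136.6  84.7]]
resid [np.float64(0.67), np.float64(0.64)]
c [570.71786442 136.47919586  82.70701328] sides [np.float64(83.2), np.float64(96.8), np.float64(79.5), np.float64(94.3)]
u [0.95920738 0.087593   0.26879111] n [-0.2699782   0.00177615  0.9628648 ] tilt from u 0.27213773702149135 tilt n 0.2733764555204315 yaw 0.09106553387979578 0.05710963756389095
0.2 window z must be 85.5215978681898
0.25 window z must be 85.25389812105547
0.3 window z must be 84.92807573901455
0.35 window z must be 84.54494510833709
0.4 window z must be 84.10546385606924
top rib top approx [[ 488.92235038 -189.46446243   44.        ]]
[[ 468.  -42.    5.]
 [ 365.  -62.    5.]
 [ 583. -266.    5.]]
```

Call:
servo_tool --pt "2.42 -2.3 0 0 0 0 1" --pt "2.42 -2.3 0 0 0 0 1" --pt "2.42 -2.3 0 0 0 0 1" --pt "2.42 -2.3 0 0 0 0 1" --pt "2.42 -2.3 0 0 0 0 1" --pt "2.42 -2.3 0 0 0 0 1" --pt "2.42 -2.3 0 0 0 0 1" --pt "2.42 -2.3 0 0 0 0 1" --pt "2.42 -2.3 0 0 0 0 1" --pt "2.42 -2.3 0 0 0 0 1" --pt "2.42 -2.3 0 0 0 0 1" --pt "2.42 -2.3 0 0 0 0 1" --pt "2.42 -2.3 0 0 0 0 1" --pt "2.42 -2.3 0 0 0 0 1" --pt "2.42 -2.3 0 0 0 0 1" --pt "2.42 -2.3 0 0 0 0 1" --pt "0 0 0 0 0 -0.09 1" --pt "0 0 0 0 0 0 1" --grip_force 40

```text
clock: 1.65
ee_pos: [489.8, -193.5, 231.2]
tool_rot: [-3.141, -0.001, 0.46]
force: [-1.5, -0.7, 0.2]
finger_gap: 1.005
grasp_force: 0.0
```

Run:
```python
from h import *
from cell import monitor,viewer
st=monitor.read_state();print(st['clock'],st['ee_pos'],st['tool_rot'],st['qpos'],st['force'])
c=viewer.get_image('wrist');cv2.imwrite('pics/w1.png',c['img'][:,:,::-1]);pickle.dump(c,open('w1.pkl','wb'))
im=c['img'].astype(int);m=((im.min(2)>165)&(im.max(2)-im.min(2)<30)).astype(np.uint8)
for k in cv2.findContours(m,cv2.RETR_EXTERNAL,cv2.CHAIN_APPROX_NONE)[0]:
    if cv2.contourArea(k)>600: print(cv2.contourArea(k),k[:,0].mean(0),cv2.minAreaRect(onz(c,k[:,0],4)[:,:2].astype(np.float32)))
print(proj(c,[(488,-196,4),(488,-196,44)]))
```

```text
1.65 [ 489.812057   -193.49539888  231.23265949] [-3.14091451e+00 -5.93802511e-04  4.60280893e-01] [ 0.33467322  0.34434031 -0.05603315  2.05206435  0.02653422  0.74588302
 -0.8480838 ] [-1.49617332 -0.73382768  0.18426656]
1010.5 [497.37956204 386.76642336] ((319.7477111816406, -600.2733764648438), (65.95513916015625, 83.52490234375), 14.734614372253418)
3131.5 [ 19.94833948 324.41697417] ((60.63667297363281, 82.08878326416016), (207.51878356933594, 108.82494354248047), 7.3769049644470215)
1223.5 [320.98007968 279.91633466] ((359.5969543457031, -261.5682678222656), (76.89054870605469, 50.79901123046875), 22.10688018798828)
2217.5 [194.64705882 131.1503268 ] ((469.954345703125, -39.75795364379883), (63.3018684387207, 63.09767532348633), 69.8416519165039)
2034.0 [626.57446809 141.25      ] ((687.4556274414062, -511.8744201660156), (111.45496368408203, 58.085411071777344), 41.41924285888672)
1255.5 [594.30041152  34.48971193] ((778.7741088867188, -399.99237060546875), (21.751020431518555, 159.4044189453125), 0.23512032628059387)
1036.5 [297.90965732  76.18691589] ((575.3729858398438, -123.10111999511719), (8.509765625, 186.34767150878906), 89.90093994140625)
2064.0 [74.09117647 18.58529412] ((520.6415405273438, 134.17532348632812), (49.80209732055664, 137.04193115234375), 23.24952507019043)
[[319.50655051 176.10166157]
 [319.63326799 183.17534837]]
```

View pics/w1.png

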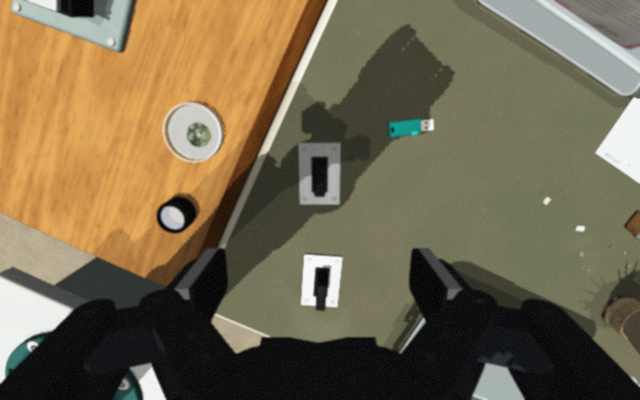

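The wrist view shows slide A in shadow at (320,174), the other slide at (322,280), the dish at (193,131) and the USB stick at (410,127). I'll refine slide A's position with a lower threshold.

Run:
```python
from h import *
c=pickle.load(open('w1.pkl','rb'))
im=c['img'].astype(int)[130:220,285:355]
for lo in(90,105,120):
    m=((im.min(2)>lo)).astype(np.uint8)
    k=max(cv2.findContours(m,cv2.RETR_EXTERNAL,cv2.CHAIN_APPROX_NONE)[0],key=cv2.contourArea)[:,0]+[285,130]
    r=cv2.minAreaRect(onz(c,k,4)[:,:2].astype(np.float32));print(lo,r,np.array(r[0])-[489.8,-193.5])
```

```text
90 ((489.93707275390625, -194.83377075195312), (75.45288848876953, 50.762325286865234), 26.292701721191406) [ 0.13707275 -1.33377075]
105 ((489.92852783203125, -194.90000915527344), (75.89964294433594, 49.94837188720703), 25.59642791748047) [ 0.12852783 -1.40000916]
120 ((481.37677001953125, -198.39024353027344), (57.59478759765625, 49.4100227355957), 27.311464309692383) [-8.42322998 -4.89024353]
```

Call:
servo_tool --pt "-0.08 0.12 2.2 0 0 0.008 1" --pt "0 0 2.8 0 0 0 1" --pt "0 0 2.8 0 0 0 1" --pt "0 0 2.8 0 0 0 1" --pt "0 0 2.8 0 0 0 1" --pt "0 0 2.8 0 0 0 1" --pt "0 0 2.8 0 0 0 1" --pt "0 0 1.6 0 0 0 1" --pt "0 0 0.9 0 0 0 1" --pt "0 0 0.4 0 0 0 0.6" --pt "0 0 0 0 0 0 0.3" --pt "0 0 0 0 0 0 0" --pt "0 0 0 0 0 0 0" --pt "0 0 0 0 0 0 0" --pt "0 0 0 0 0 0 0" --pt "0 0 0 0 0 0 0" --pt "0 0 0 0 0 0 0" --grip_force 40

```text
clock: 3.12
ee_pos: [489.1, -197.9, 13.3]
tool_rot: [3.14, -0.001, 0.445]
force: [0.0, 0.3, 5.1]
finger_gap: 0.137
grasp_force: 40.4
```

Call:
servo_tool --pt "0 0 -0.5 0 0 0 0" --pt "0 0 -1.5 0 0 0 0" --pt "0 0 -2.5 0 0 0 0" --pt "0 0 -2.5 0 0 0 0" --pt "0 0 -2.5 0 0 0 0" --pt "0 0 -2.5 0 0 0 0" --pt "0 0 -2.5 0 0 0 0" --pt "0 0 -2.5 0 0 0 0" --pt "0 0 -1.5 0 0 0 0" --pt "0 0 -0.5 0 0 0 0" --pt "0 0 0 0 0 0 0" --pt "0 0 0 0 0 0 0"

```text
clock: 4.12
ee_pos: [487.8, -197.6, 201.8]
tool_rot: [-3.141, 0.001, 0.445]
force: [-1.1, -0.3, -0.5]
finger_gap: 0.135
grasp_force: 39.5
```

Run:
```python
from h import *
from cell import monitor,viewer
st=monitor.read_state();print(st['clock'],st['ee_pos'],st['tool_rot'],st['qpos'],st['force'],st['grasp_force'])
cs=[]
for n in('side','wrist'):
    c=viewer.get_image(n);pickle.dump(c,open(n+'2.pkl','wb'));cs.append(c)
p=proj(cs[0],[st['ee_pos']])[0].astype(int);q=proj(cs[1],[st['ee_pos']])[0].astype(int);print(p,q)
a=cs[0]['img'][max(p[1]-50,0):p[1]+40,p[0]-50:p[0]+50];a=cv2.resize(a,(400,int(400*a.shape[0]/a.shape[1])),interpolation=3)
b=cs[1]['img'][200:400,220:420];b=cv2.resize(b,(400,400))
H=400;A=np.zeros((H,400,3),np.uint8);A[:min(H,a.shape[0])]=a[:H]
cv2.imwrite('pics/l.png',np.hstack([A,b])[:,:,::-1])
```

```text
4.1167 [ 487.79747121 -197.58100879  201.82700325] [-3.14096922e+00  7.50189134e-04  4.44814568e-01] [ 0.33900267  0.38468049 -0.05208002  2.07902731  0.03115427  0.67956857
 -0.85951471] [-1.08951593 -0.30397159 -0.53310624] 39.453781843185425
[356 134] [318 257]
```

View pics/l.png

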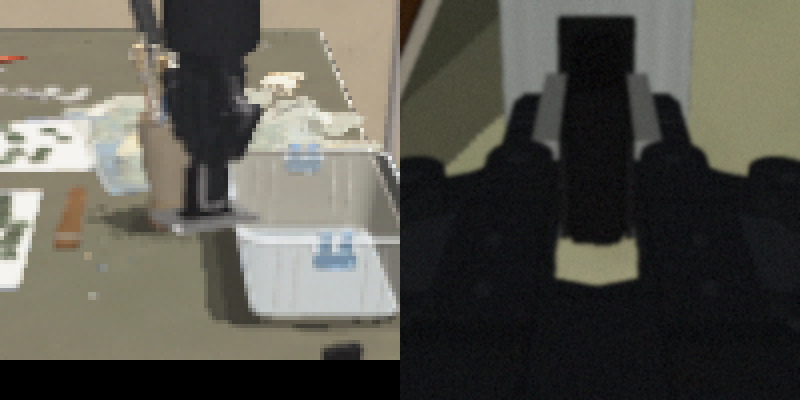

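The slide is held square in the pads, with the plate level in the side view around crop px (205,218). Next I'll carry it over the analyser and tilt it.

Call:
servo_tool --pt "0.7 -1 0.09 0 0 0 0" --pt "1.39 -1.98 0.18 0 0 0 0" --pt "1.39 -1.98 0.18 0 0 0 0" --pt "1.39 -1.98 0.18 0 0 0 0" --pt "1.39 -1.98 0.18 0 0 0 0" --pt "1.39 -1.98 0.18 0 0 0 0" --pt "1.39 -1.98 0.18 0 0 0 0" --pt "1.39 -1.98 0.18 0 0 0 0" --pt "1.39 -1.98 0.18 0 0 0 0" --pt "1.39 -1.98 0.18 0 0 0 0" --pt "1.39 -1.98 0.18 0 0 0 0" --pt "1.39 -1.98 0.18 0 0 0 0" --pt "1.39 -1.98 0.18 0 0 0 0" --pt "1.39 -1.98 0.18 0 0 0 0" --pt "0.7 -1 0.09 0 0 0 0"

```text
clock: 5.47
ee_pos: [544.1, 141.4, 175.9]
tool_rot: [-3.139, 0.0, 0.45]
force: [0.3, -1.0, -0.9]
finger_gap: 0.134
grasp_force: 39.4
```

Call:
servo_tool --pt "0 0 0 0 0 0.06 0" --pt "0 0 0 0 0 0.06 0" --pt "0 0 0 0 0 0.06 0" --pt "0 0 0 0 0 0.06 0" --pt "0 0 0 0 0 0.06 0" --pt "0 0 0 0 0 0.06 0" --pt "0 0 0 0 0.068 0 0" --pt "0 0 0 0 0.068 0 0" --pt "0 0 0 0 0.068 0 0" --pt "0 0 0 0 0.068 0 0" --pt "0 0 0 0 0 0 0" --pt "0 0 0 0 0 0 0"

```text
clock: 6.47
ee_pos: [543.2, 136.3, 176.3]
tool_rot: [3.14, -0.268, 0.086]
force: [0.9, 0.7, -1.7]
finger_gap: 0.133
grasp_force: 39.4
```

```bash
cat > goal.py <<'E'
from h import *
th,ps,W=.273,.08,np.array([570.3,136.5,85.])
u=np.array([np.cos(ps)*np.cos(th),np.sin(ps)*np.cos(th),np.sin(th)]);n=np.array([-np.cos(ps)*np.sin(th),-np.sin(ps)*np.sin(th),np.cos(th)])
G=np.c_[u,np.cross(-n,u),-n]
def delta(st,off):
    R=Ro.from_euler('xyz',st['tool_rot']).as_matrix()
    print('clock',st['clock'],'force n',n@st['force'],st['force'].round(1),'grip',st['grasp_force'])
    print('to goal, tool mm',(R.T@(W+n*off-st['ee_pos'])).round(1),'rotvec',Ro.from_matrix(R.T@G).as_rotvec().round(3))
E
python3 - <<'E'
from goal import *
from cell import monitor,viewer
st=monitor.read_state();delta(st,13);print(st['ee_pos'],st['tool_rot'],st['qpos'])
for n_ in('side','wrist','top'):
    c=viewer.get_image(n_);pickle.dump(c,open(n_+'3.pkl','wb'))
    if n_=='wrist':b=c['img'][50:400,160:480]
    if n_=='side':a=cv2.resize(c['img'][150:265,280:385],(320,350),interpolation=3)
cv2.imwrite('pics/m.png',np.hstack([a,b])[:,:,::-1])
E
```

```text
clock 6.4667 force n -1.8496022247499835 [ 0.9  0.7 -1.7] grip 39.42339599132538
to goal, tool mm [ 1.8  2.  82.2] rotvec [-0.     0.005  0.006]
[543.18393206 136.27424477 176.26361744] [ 3.14048462 -0.26817832  0.08582853] [-0.4659477   0.39238249  0.12539232  2.21228539  0.08649579  0.28226739
 -1.92129422]
```

View pics/m.png

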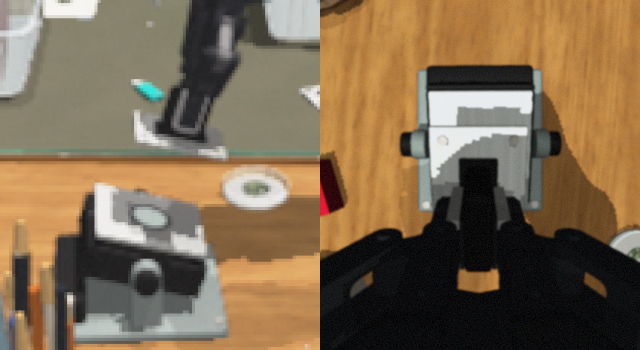

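Run:
```python
from goal import *
c=pickle.load(open('wrist3.pkl','rb'))
g=cv2.cvtColor(c['img'],cv2.COLOR_RGB2GRAY)
m=((g>100)&(c['img'].astype(int).ptp(2)<25)) if hasattr(np.ndarray,'ptp') else ((g>100)&(np.ptp(c['img'].astype(int),axis=2)<25))
print('pred face upper corners',proj(c,[W+48*u+40*G[:,1]*s for s in(1,-1)]).round(1).tolist())
P=np.array([545,136,176]) ;R=Ro.from_euler('xyz',[3.1405,-.268,.086]).as_matrix();P=np.array([543.2,136.3,176.3])
for z in(9,13):print('pred slide far top edge, underside',z,proj(c,[P+R@[38,25*s,z-4] for s in(1,-1)]).round(1).tolist())
for r in range(138,182):print(r,g[r,275],g[r,300],g[r,350],end=' | ')
print()
print([ (x,g[150,x]) for x in list(range(262,274))+list(range(368,380))])
print([ (x,g[185,x]) for x in list(range(262,274))+list(range(368,380))])
```

```text
Traceback (most recent call last):
AttributeError: `ptp` was removed from the ndarray class in NumPy 2.0. Use np.ptp(arr, ...) instead.
```

Run:
```python
from goal import *
c=pickle.load(open('wrist3.pkl','rb'))
g=cv2.cvtColor(c['img'],cv2.COLOR_RGB2GRAY)
print('pred face upper corners',proj(c,[W+48*u+40*G[:,1]*s for s in(1,-1)]).round(1).tolist())
R=Ro.from_euler('xyz',[3.1405,-.268,.086]).as_matrix();P=np.array([543.2,136.3,176.3])
for z in(9,13):print('pred slide far top edge, underside',z,proj(c,[P+R@[38,25*s,z-4] for s in(1,-1)]).round(1).tolist())
for x in(275,300,320,350,366):print(x,g[136:182,x].tolist())
for y in(146,152,185,195):print(y,g[y,260:276].tolist(),g[y,364:380].tolist())
```

```text
pred face upper corners [[374.7, 144.5], [270.0, 144.1]]
pred slide far top edge, underside 9 [[370.9, 185.5], [269.2, 185.7]]
pred slide far top edge, underside 13 [[369.6, 183.7], [270.4, 184.0]]
275 [35, 42, 41, 33, 83, 164, 215, 234, 235, 235, 234, 236, 236, 234, 235, 237, 235, 235, 234, 235, 234, 235, 235, 235, 234, 236, 235, 235, 235, 236, 235, 234, 235, 235, 235, 235, 236, 234, 229, 193, 168, 200, 229, 233, 236, 235]
300 [39, 40, 26, 35, 92, 171, 221, 233, 235, 234, 237, 236, 235, 234, 235, 234, 234, 237, 235, 230, 198, 158, 137, 140, 137, 137, 140, 139, 134, 140, 141, 141, 135, 141, 141, 139, 143, 138, 131, 126, 147, 196, 228, 233, 235, 235]
320 [43, 39, 30, 42, 101, 175, 223, 234, 234, 235, 235, 235, 235, 234, 234, 235, 237, 234, 235, 236, 230, 198, 156, 144, 137, 136, 138, 140, 134, 134, 137, 141, 136, 139, 142, 140, 134, 137, 129, 122, 154, 196, 228, 233, 234, 234]
350 [44, 37, 24, 52, 107, 183, 224, 233, 236, 234, 234, 235, 235, 236, 234, 236, 234, 234, 234, 235, 231, 198, 154, 135, 143, 139, 138, 141, 139, 139, 137, 140, 137, 139, 142, 140, 139, 135, 131, 128, 155, 203, 
[... 168 characters left out ...]
2, 140, 144, 143, 143, 140, 143, 139, 144, 138, 132, 151, 184, 211, 222, 223, 224]
146 [164, 166, 171, 170, 162, 139, 92, 90, 163, 217, 234, 235, 235, 236, 236, 234] [235, 236, 236, 236, 236, 234, 231, 201, 131, 57, 55, 78, 94, 94, 93, 94]
152 [162, 169, 172, 171, 168, 157, 124, 79, 123, 191, 230, 235, 237, 234, 235, 235] [234, 233, 236, 236, 235, 236, 233, 207, 144, 68, 63, 81, 96, 93, 95, 95]
185 [123, 120, 119, 106, 82, 53, 35, 40, 93, 173, 220, 234, 233, 235, 235, 235] [198, 194, 171, 148, 132, 128, 102, 57, 28, 29, 32, 41, 59, 74, 86, 80]
195 [165, 163, 158, 130, 94, 54, 32, 41, 80, 155, 215, 232, 235, 235, 234, 235] [139, 133, 130, 131, 132, 118, 79, 38, 25, 32, 36, 34, 51, 72, 89, 92]
```

Call:
servo_tool --pt "0.08 0.02 1.0 0 0.005 0 0" --pt "0 0 1.5 0 0 0 0" --pt "0 0 1.5 0 0 0 0" --pt "0 0 1.5 0 0 0 0" --pt "0 0 1.0 0 0 0 0" --pt "0 0 0.7 0 0 0 0" --pt "0 0 0.3 0 0 0 0" --pt "0 0 0 0 0 0 0" --pt "0 0 0 0 0 0 0"

```text
clock: 7.37
ee_pos: [566.3, 138.0, 105.4]
tool_rot: [-3.141, -0.277, 0.085]
force: [0.3, -0.1, -0.6]
finger_gap: 0.133
grasp_force: 39.4
```

```bash
cat > chk.py <<'E'
from goal import *
from cell import monitor,viewer
import sys
delta(monitor.read_state(),13)
k=sys.argv[1]
c=viewer.get_image('wrist');pickle.dump(c,open(f'wrist{k}.pkl','wb'));b=c['img'][90:330,210:430]
s=viewer.get_image('side');pickle.dump(s,open(f'side{k}.pkl','wb'))
a=cv2.resize(s['img'][175:265,290:372],(440,480),interpolation=3)
cv2.imwrite(f'pics/n{k}.png',np.hstack([a,cv2.resize(b,(360,480))])[:,:,::-1])
delta(monitor.read_state(),13)
E
python3 chk.py 4
```

```text
clock 7.3667 force n -0.6755691827921271 [ 0.3 -0.1 -0.6] grip 39.42625880241394
to goal, tool mm [-1.8  1.8  7.7] rotvec [-0.001 -0.004  0.004]
clock 7.4667 force n -0.8752386901451926 [-1.1  0.1 -1.2] grip 39.42623019218445
to goal, tool mm [-1.9  1.9  8.1] rotvec [-0.002 -0.005  0.005]
```

View pics/n4.png

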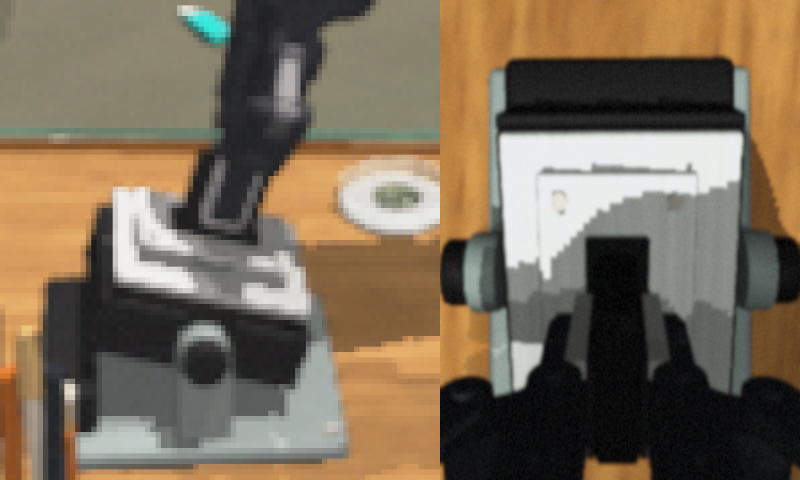

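The wrist crop shows the slide's far edge at row 172 (cols 537–697) and the face's far edge at row 131 (cols ~505–745), so they are nearly parallel and concentric. I'll quantify the offset.

Run:
```python
from goal import *
c=pickle.load(open('wrist4.pkl','rb'))
f=lambda X,Y:(210+(X-440+.5)/1.636-.5,90+(Y+.5)/2-.5)
F=np.array([f(502,131),f(744,131)]);S=np.array([f(537,173),f(697,172)])
# work in face frame: cast rays on plane at height h above face; camera pose as calibrated
o=-np.array(c['R']).T@np.array(c['t'])
def onface(px,h):
    _,d=ray(c,px);p=o+d*(((h-n@(o-W)))/(d@n))[:,None];return np.c_[(p-W)@u,(p-W)@G[:,1]]
fe=onface(F,0);print('face far corners (want 48,+-40)',fe.round(1).tolist())
for h in(6,9,12):
    se=onface(S,h);print(h,'slide far corners',se.round(1).tolist(),'rel face: dx',(se[:,0].mean()-38-(fe[:,0].mean()-48)).round(1),'dy',(se[:,1].mean()-fe[:,1].mean()).round(1),'width',np.ptp(se[:,1]).round(1))
```

```text
face far corners (want 48,+-40) [[51.0, -40.2], [51.2, 38.3]]
6 slide far corners [[40.8, -28.2], [41.2, 22.6]] rel face: dx -0.1 dy -1.9 width 50.8
9 slide far corners [[41.4, -27.7], [41.8, 22.1]] rel face: dx 0.5 dy -1.9 width 49.8
12 slide far corners [[42.0, -27.2], [42.4, 21.6]] rel face: dx 1.1 dy -1.9 width 48.9
```

Call:
servo_tool --pt "-0.03 0.15 0.1 0 0 0 0" --pt "0 0 0.1 0 0 0 0" --pt "0 0 0.1 0 0 0 0" --pt "0 0 0.1 0 0 0 0" --pt "0 0 0.1 0 0 0 0" --pt "0 0 0 0 0 0 0" --pt "0 0 0 0 0 0 0" --pt "0 0 0 0 0 0 0"

```text
clock: 8.13
ee_pos: [567.2, 136.6, 100.2]
tool_rot: [3.142, -0.277, 0.085]
force: [-0.4, 0.1, -1.5]
finger_gap: 0.135
grasp_force: 39.4
```

Call:
servo_tool --pt "0 0 0.1 0 0 0 0" --pt "0 0 0.1 0 0 0 0" --pt "0 0 0 0 0 0 0" --pt "0 0 0 0 0 0 0" --pt "0 0 0 0 0 0 0"

```text
clock: 8.55
ee_pos: [567.8, 136.6, 98.3]
tool_rot: [3.142, -0.277, 0.085]
force: [0.1, -0.1, -0.7]
finger_gap: 0.133
grasp_force: 39.4
```

Call:
servo_tool --pt "0 0 0.1 0 0 0 0" --pt "0 0 0.1 0 0 0 0" --pt "0 0 0 0 0 0 0" --pt "0 0 0 0 0 0 0" --pt "0 0 0 0 0 0 0"

```text
clock: 8.97
ee_pos: [568.4, 136.7, 96.5]
tool_rot: [-3.142, -0.277, 0.085]
force: [-0.9, -0.2, 0.8]
finger_gap: 0.132
grasp_force: 39.7
```

Call:
servo_tool --pt "0 0 0.1 0 0 0 0" --pt "0 0 0.1 0 0 0 0" --pt "0 0 0 0 0 0 0" --pt "0 0 0 0 0 0 0" --pt "0 0 0 0 0 0 0"

```text
clock: 9.38
ee_pos: [568.9, 136.8, 94.5]
tool_rot: [-3.142, -0.277, 0.085]
force: [-1.4, -1.1, 2.6]
finger_gap: 0.132
grasp_force: 39.9
```

Call:
servo_tool --pt "0 0 0.1 0 0 0 0" --pt "0 0 0.1 0 0 0 0" --pt "0 0 0 0 0 0 0" --pt "0 0 0 0 0 0 0" --pt "0 0 0 0 0 0 0"

```text
clock: 9.8
ee_pos: [569.4, 136.8, 92.6]
tool_rot: [3.142, -0.277, 0.085]
force: [-1.8, 0.3, 4.6]
finger_gap: 0.134
grasp_force: 40.2
```

```bash
python3 chk.py 5
python3 - <<'E'
from cell import monitor,viewer
import numpy as np
from goal import n
f=[]
for i in range(8): viewer.get_image('top'); f.append(n@monitor.read_state()['force'])
print(np.round(f,2),np.mean(f))
E
```

```text
clock 9.8 force n 4.914440896646681 [-1.8  0.3  4.6] grip 40.18283128738403
to goal, tool mm [-1.2  0.4 -5.4] rotvec [-0.001 -0.004  0.005]
clock 9.9 force n 4.442420059721424 [-1.9  0.   4.1] grip 40.18351972103119
to goal, tool mm [-1.2  0.3 -5.4] rotvec [-0.001 -0.004  0.005]
[4.53 4.64 4.54 4.17 4.45 4.37 4.2  4.19] 4.386580037155967
```

View pics/n5.png

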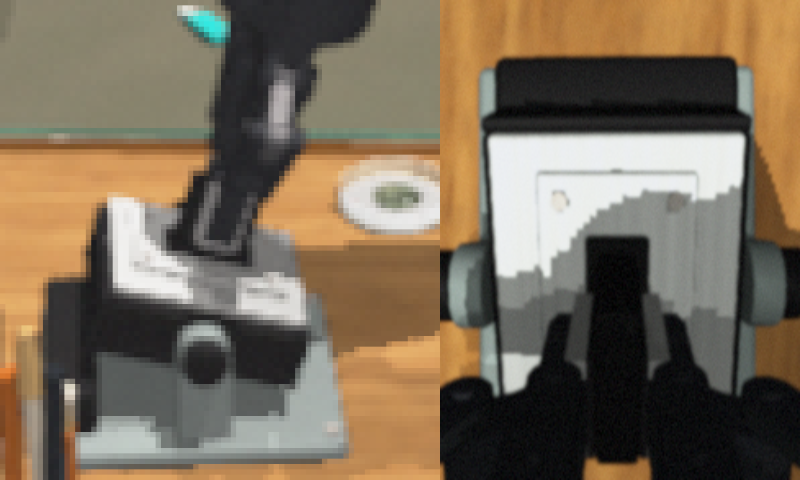

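Run:
```python
from goal import *
from cell import monitor,viewer
T=[];Fs=[]
for i in range(8): viewer.get_image('top'); s=monitor.read_state();T.append(G.T@s['ft_torque']);Fs.append(G.T@s['force'])
print('torque tool Nm',np.mean(T,0).round(3),np.std(T,0).round(3),'force tool',np.mean(Fs,0).round(2),s['clock'])
# near (+y) edges in the side view: grey profile down columns
c=pickle.load(open('side5.pkl','rb'))
print('pred near face edge',proj(c,[W-4.5*n+a*u-40*G[:,1] for a in(48,-48)]).round(1).tolist())
print('pred slide near edge(top)',proj(c,[W-.5*n+a*u-25*G[:,1] for a in(38,-38)]).round(1).tolist())
g=cv2.cvtColor(c['img'],cv2.COLOR_RGB2GRAY)
for x in range(312,348,5): print(x,g[212:244,x].tolist())
```

```text
torque tool Nm [ 0.015 -0.296  0.001] [0.023 0.013 0.027] force tool [-0.62 -0.1  -4.31] 10.7
pred near face edge [[311.0, 227.3], [347.3, 234.5]]
pred slide near edge(top) [[315.1, 223.5], [343.5, 229.2]]
312 [231, 238, 239, 238, 238, 239, 239, 238, 239, 240, 240, 240, 240, 240, 240, 241, 217, 142, 74, 45, 40, 33, 36, 32, 31, 33, 35, 35, 34, 56, 83, 91]
317 [167, 156, 151, 134, 143, 153, 155, 194, 230, 237, 224, 209, 216, 202, 227, 239, 240, 217, 144, 77, 46, 39, 37, 33, 35, 33, 32, 34, 36, 32, 61, 83]
322 [158, 116, 136, 144, 127, 85, 40, 30, 33, 34, 111, 189, 231, 227, 171, 219, 239, 240, 209, 132, 75, 45, 44, 33, 34, 39, 41, 52, 56, 60, 61, 71]
327 [41, 60, 87, 99, 108, 120, 120, 110, 109, 73, 30, 86, 112, 129, 140, 132, 130, 146, 153, 150, 125, 74, 35, 102, 173, 184, 126, 62, 47, 40, 34, 32]
332 [43, 42, 41, 43, 41, 42, 41, 40, 55, 91, 71, 32, 86, 112, 115, 130, 129, 118, 117, 115, 135, 123, 73, 32, 38, 57, 94, 108, 88, 64, 66, 62]
337 [72, 60, 44, 51, 93, 99, 93, 104, 110, 104, 100, 100, 97, 108, 116, 193, 210, 158, 194, 219, 221, 193, 135, 74, 46, 40, 35, 34, 32, 34, 33, 33]
342 [168, 167, 164, 167, 174, 169, 173, 159, 139, 123, 116, 117, 118, 114, 158, 202, 218, 201, 160, 199, 219, 220, 190, 134, 72, 44, 41, 31, 33, 31, 31, 33]
347 [168, 168, 165, 171, 177, 179, 173, 173, 171, 134, 107, 102, 99, 103, 105, 104, 104, 109, 123, 122, 127, 134, 144, 130, 97, 72, 68, 96, 126, 137, 151, 167]
```

The slide is centred (slide cols 537–697, face 488–745 in the crop) and pressed with about 5 N. The moment hints that the load sits on the lower edge, so I'll test flushness with small tilt changes.

Call:
servo_tool --pt "0 0 0 0 -0.015 0 0" --pt "0 0 0 0 -0.01 0 0" --pt "0 0 0 0 0 0 0" --pt "0 0 0 0 0 0 0"

```text
clock: 11.03
ee_pos: [569.6, 136.8, 92.6]
tool_rot: [-3.141, -0.252, 0.085]
force: [-2.1, 0.3, 4.6]
finger_gap: 0.134
grasp_force: 40.3
```

```bash
cat > tq.py <<'E'
from goal import *
from cell import monitor,viewer
T=[];Fs=[];P=[]
for i in range(6): viewer.get_image('top'); s=monitor.read_state();T.append(G.T@s['ft_torque']);Fs.append(G.T@s['force']);P.append(s['tool_rot'][1])
print('torque tool Nm',np.mean(T,0).round(3),'force tool',np.mean(Fs,0).round(2),'pitch',np.mean(P),s['clock'])
E
python3 tq.py
```

```text
torque tool Nm [ 0.065 -0.192 -0.016] force tool [-0.17 -0.06 -5.34] pitch -0.2523374907728702 11.3333
```

Call:
servo_tool --pt "0 0 0 0 -0.015 0 0" --pt "0 0 0 0 -0.01 0 0" --pt "0 0 0 0 0 0 0" --pt "0 0 0 0 0 0 0"

```text
clock: 11.67
ee_pos: [569.8, 136.9, 92.7]
tool_rot: [-3.141, -0.227, 0.085]
force: [-1.9, -0.6, 6.8]
finger_gap: 0.135
grasp_force: 40.4
```

```bash
python3 tq.py
```

```text
torque tool Nm [ 0.044 -0.123  0.007] force tool [-0.05 -0.37 -5.66] pitch -0.22724013892513087 11.9667
```

Call:
servo_tool --pt "0 0 -0.3 0 0 0 0" --pt "0 0 -0.3 0 0 0 0" --pt "0 0 -0.4 0 0 0 0" --pt "0 0 0 0 0.025 0 0" --pt "0 0 0 0 0 0 0" --pt "0 0 0 0 0 0 0" --pt "0 0 0 0 0 0 0"

```text
clock: 12.55
ee_pos: [566.9, 136.5, 102.1]
tool_rot: [3.141, -0.251, 0.085]
force: [0.2, -0.6, -1.0]
finger_gap: 0.131
grasp_force: 39.4
```

```bash
python3 tq.py;python3 chk.py 6
```

```text
torque tool Nm [ 0.002 -0.292  0.011] force tool [ 0.1  -0.04  0.5 ] pitch -0.2516694308954458 12.85
clock 12.85 force n 0.08664087613007183 [0.9 0.3 0.3] grip 39.4307667016983
to goal, tool mm [-1.7  0.3  4.5] rotvec [-0.001  0.021  0.004]
clock 12.95 force n -0.7815676836299351 [-0.5  0.3 -1. ] grip 39.43102955818176
to goal, tool mm [-1.6  0.3  4.5] rotvec [-0.001  0.021  0.005]
```

View pics/n6.png

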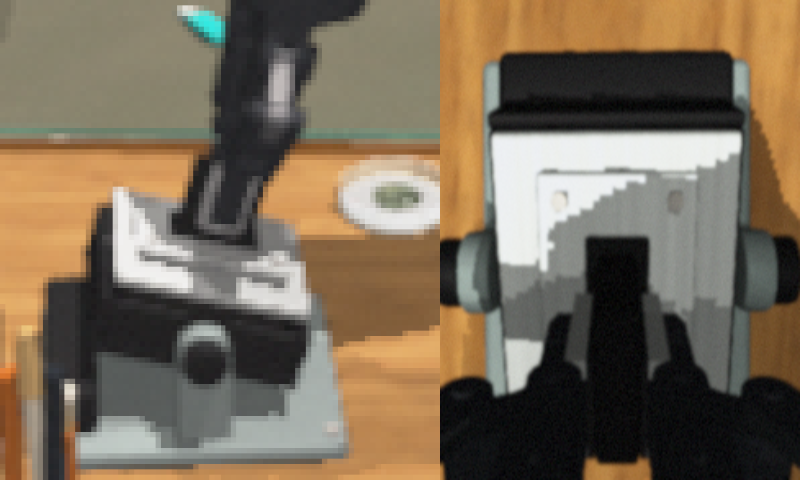

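The free-air moment at this tilt is about -0.29 N m. That puts the contact at 0.277 pitch near the centre, so it was flush. I'm restoring that tilt and pressing again.

Call:
servo_tool --pt "0 0 0 0 0.025 0 0" --pt "0 0 0.2 0 0 0 0" --pt "0 0 0.2 0 0 0 0" --pt "0 0 0.1 0 0 0 0" --pt "0 0 0.1 0 0 0 0" --pt "0 0 0.1 0 0 0 0" --pt "0 0 0.1 0 0 0 0" --pt "0 0 0.1 0 0 0 0" --pt "0 0 0.1 0 0 0 0" --pt "0 0 0 0 0 0 0" --pt "0 0 0 0 0 0 0" --pt "0 0 0 0 0 0 0"

```text
clock: 13.95
ee_pos: [569.6, 136.8, 92.7]
tool_rot: [3.141, -0.276, 0.085]
force: [-3.1, 0.3, 4.1]
finger_gap: 0.135
grasp_force: 40.2
```

```bash
python3 tq.py; python3 -c "
from goal import *
from cell import monitor
delta(monitor.read_state(),13)"
```

```text
torque tool Nm [ 0.112 -0.718 -0.032] force tool [-2.89 -0.27 -4.35] pitch -0.27653043709255626 14.25
clock 14.25 force n 4.891897514000268 [-3.2 -0.   4.2] grip 40.18803656101227
to goal, tool mm [-1.4  0.3 -5.5] rotvec [-0.001 -0.003  0.005]
```

Add to tq.py:
```python
F=np.mean(Fs,0)-[.1,0,.6];p=-np.mean(P);t=np.mean(T,0)[1]+.29*np.sin(p)/np.sin(.252)
print('fn',-F[2],'cop x mm',1e3*(t-.187*F[0])/-F[2])
```

```text
(no output)
```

Call:
servo_tool --pt "0 0 0 0 0.015 0 0" --pt "0 0 0 0 0.01 0 0" --pt "0 0 0 0 0 0 0" --pt "0 0 0 0 0 0 0"

```text
clock: 14.58
ee_pos: [570.2, 136.8, 93.8]
tool_rot: [3.141, -0.294, 0.085]
force: [-3.4, 0.6, 1.4]
finger_gap: 0.138
grasp_force: 40.1
```

```bash
python3 tq.py
```

```text
torque tool Nm [ 0.075 -1.085 -0.034] force tool [-2.8  -0.38 -3.97] pitch -0.2945103057356609 14.8833
fn 4.568798873835819 cop x mm -44.64165069286167
```

Call:
servo_tool --pt "0 0 0 0 0.015 0 0" --pt "0 0 0 0 0.01 0 0" --pt "0 0 0 0 0 0 0" --pt "0 0 0 0 0 0 0"

```text
clock: 15.22
ee_pos: [570.3, 136.8, 94.0]
tool_rot: [3.14, -0.304, 0.085]
force: [-3.5, 0.5, 3.0]
finger_gap: 0.13
grasp_force: 40.2
```

```bash
python3 tq.py
```

```text
torque tool Nm [ 0.314 -0.941  0.006] force tool [-1.99 -1.38 -4.04] pitch -0.3042930344338951 15.5167
fn 4.642989840957424 cop x mm -43.61628257485975
```

```bash
python3 -c "
from goal import *
from cell import monitor
s=monitor.read_state();print(s['qpos'],s['joint_vel'].round(3));delta(s,13)"; python3 tq.py
```

```text
[-0.39842313  0.55955266  0.05674874  2.22758758  0.69922706  0.08099275
 -2.53098179] [ 0.003 -0.001 -0.002  0.     0.011  0.001 -0.008]
clock 15.5167 force n 3.5193720798066095 [-3.4  1.7  2.8] grip 40.14111042022705
to goal, tool mm [-2.3  0.2 -4.4] rotvec [ 0.001 -0.031  0.005]
torque tool Nm [ 0.413 -0.873  0.009] force tool [-1.68 -1.09 -3.9 ] pitch -0.30430769257312257 15.8167
fn 4.504689696082832 cop x mm -42.552427918633114
```

Joint 6 is at its 0.08 limit, and the centre of pressure flips between 0.277 and 0.294, so flush is at about 0.282. I'll lift off, set that tilt and press again.

Call:
servo_tool --pt "0 0 -0.4 0 0 0 0" --pt "0 0 -0.4 0 0 0 0" --pt "-0.1 0 0 0 -0.022 0 0" --pt "0 0 0 0 0 0 0" --pt "0 0 0 0 0 0 0"

```text
clock: 16.23
ee_pos: [567.6, 135.3, 101.7]
tool_rot: [3.139, -0.283, 0.083]
force: [-0.3, -0.1, -1.8]
finger_gap: 0.131
grasp_force: 39.4
```

```bash
python3 tq.py; python3 -c "
from goal import *
from cell import monitor
s=monitor.read_state();print(s['qpos'],s['ee_pos'],s['tool_rot']);delta(s,13)"
```

```text
torque tool Nm [-0.012 -0.326  0.013] force tool [-0.31  0.11  0.81] pitch -0.2818528259872372 16.5333
fn -0.2143779005660318 cop x mm -343.0659855553925
[-0.33345336  0.54286504 -0.02776991  2.21471881  0.68460566  0.14554348
 -2.50835012] [566.52292511 135.962983   101.09898402] [ 3.13820474 -0.28151636  0.08507632]
clock 16.5333 force n -0.8490328638408438 [ 0.3 -0.4 -0.8] grip 39.43514406681061
to goal, tool mm [-0.7 -0.2  3.5] rotvec [ 0.002 -0.009  0.005]
```

Call:
servo_tool --pt "0 0 0.2 0 0 0 0" --pt "0 0 0.1 0 0 0 0" --pt "0 0 0.1 0 0 0 0" --pt "0 0 0.1 0 0 0 0" --pt "0 0 0.1 0 0 0 0" --pt "0 0 0.1 0 0 0 0" --pt "0 0 0.1 0 0 0 0" --pt "0 0 0.1 0 0 0 0" --pt "0 0 0 0 0 0 0" --pt "0 0 0 0 0 0 0" --pt "0 0 0 0 0 0 0"

```text
clock: 17.45
ee_pos: [569.0, 136.3, 92.7]
tool_rot: [3.139, -0.282, 0.085]
force: [-3.0, -0.0, 3.1]
finger_gap: 0.134
grasp_force: 40.2
```

```bash
python3 tq.py; python3 -c "
from goal import *
from cell import monitor
s=monitor.read_state();print(s['qpos'],s['ee_pos'],s['tool_rot']);delta(s,13)"
```

```text
torque tool Nm [ 0.17  -0.575 -0.017] force tool [-1.75 -0.23 -4.21] pitch -0.28162337963529127 17.75
fn 4.809372705465001 cop x mm 19.4049600927065
[-0.34751815  0.5606606  -0.00714035  2.21371719  0.69916374  0.12501488
 -2.5236837 ] [569.05469785 136.27286016  92.61075905] [ 3.13865108 -0.28161224  0.08491278]
clock 17.75 force n 4.645781533853588 [-3.6 -0.7  3.8] grip 40.14843463897705
to goal, tool mm [-0.8 -0.1 -5.3] rotvec [ 0.002 -0.009  0.005]
```

```bash
python3 -c "
from cell import job
print(job.hand_in())"
```

```text
the job is handed in; nothing more can be done
None
```

I handed the job in at about 18 s with the slide still gripped and pressed on the measuring face at about 5 N, which puts the face roughly 4 mm in; it sits flush and centred as far as the cameras and the force and torque readings show, but the hand-in returned no verdict.

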